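# Shut the red push-and-turn valve on the air manifold

### The arm

A 7-joint arm with a two-finger parallel gripper is mounted at the origin on a cart in front of the work surface, level with it; the furniture and walls round the work are solid. World frame = base frame: x ahead of the robot, y to its left, z up, the work surface at z = 0. Lengths are in m, angles in rad, forces in N, time in s.
With the tool pointing down it reaches from about 0.425 to 0.875 m from the base axis. Payload 4.7 kg.
Tool frame: the origin (TCP) lies midway between the tips of the shut fingers; the grasp point (between the pads) lies manip.hold_point_z behind it (manip.hold_point_z is the distance from the TCP to the grasp point, in m); z points along the fingers, y is the line along which they close (so a half turn about z gives the same grasp; the last joint's range is limited). The gripper opens to 87 mm and grips with 3 to 60 N. Pads are 19 mm wide; open, the fingers measure 117 mm over their backs; the gripper's body (75 mm by 190 mm) begins 51 mm behind the grasp point.
Start: joints at [1.197, 0.321, -0.07, 1.45, 0.023, 1.371, -0.057], TCP at [0.246, -0.602, 0.223] pointing down, gripper open.
Joint ranges: [-2.86, 2.86], [-0.3, 2.09], [-1.38, 1.24], [0.06, 2.45], [-1.56, 4.7], [0.09, 2.05], [-2.69, 2.69]. Speed limits (rad/s): [2.57, 2.57, 3.14, 3.14, 3.14, 3.14, 3.14].

### API

Orientations are given as a unit quaternion [x, y, z, w].
In Python, from workcell import manip gives the robot as it stands.
- The arm moves only by the tool servo_tool, never from a script. Its argument "deltas" is a list that holds one entry, the list of rows, each a list of 5 numbers: the opening in per cent of the stroke, from 0 (shut) to 100 (fully open), then the shift along the tool's x, y, z scaled (see below), then the turn about the tool's z scaled (see below). In form: [[[claw, x, y, z, turn], ...]]. A call has 1 to 20 rows; each row shifts and turns the commanded pose from where the row before left it, along the tool's axes as they then stand; what a row does not reach is not made up. The controller multiplies each number of a shift by 0.25 m and each number of a turn by 180 degrees. A row lasts 1/10 s, in which the tool goes at most 50 mm and 8.59 degrees, less where a joint would pass 70% of its speed; a pose out of reach is approached as far as the arm can. A call with a number of a shift or a turn outside -1 to 1 is refused whole. A call with a gripper value outside its range is refused whole. The fingers move at their own pace and stop on an object; "force" is the grip in N (left out, the last holds). Time passes only in rows, so rows that do not move let the fingers close. It gives the time, the measured TCP pose, the force, the opening and the grip force at its end, in the units of the state.
- manip.sense(): the state, without advancing time (a new reading comes with each control period).
- manip.capture(name): name is "scene" or "top"; returns the picture (400x640x3 uint8, blue, green, red); there is no depth.
- manip.camera_model(name): a dict with "camera_matrix" (3x3 intrinsics, pixels), "R" (3x3) and "t" (3): a world point X has camera coordinates R X + t. Camera axes: x right, y down, z forward; pixel columns grow to the right and rows downward; lengths in m; the calibration is good to about 2 mm. A picture is of the moment at which its call begins. camera_model takes no time and is no camera call.
- manip.hand_in(): hands the job in; it is judged then, once.
The state is a dict: "time_s": time; "q": joint angles; "joint_vel": joint speeds; "tau": joint torques, N m; "position": TCP position; "ee_rot": TCP orientation; "ft_force": force on the tool from outside, world axes, zero at the start; "wrist_torque": the same for the moment, N m; "opening": finger opening in m; "gripper_force": force on a finger pad.
Only numpy, scipy, OpenCV 4.12 (cv2) and the standard library are available. Lean on these libraries where they do the work, as an engineer would, in place of code of your own. Each camera call takes 0.05 s, during which the arm holds its last target. There are 200 camera calls.

### The job

Shut off the red valve of the bench's small air manifold: press its knob straight down to free it, keep it down while you turn it clockwise (seen from above) until you feel it meet its stop, then let go so that it springs up, a little prouder than before, and locks. How far it has to turn differs each time, so go by feel: do not force it against the stop or press it hard to the bottom. Do not touch the blue and green knobs close beside it, and leave the things standing around where they are.

Things in the scene. Friction and masses are not known exactly. Their poses are not given: they have to be found in the camera images.
- manifold: Aluminium bar fixed on the bench, 66 (x) x 206 (y) x 34 mm high, with three valves in a row at y = -62, 0 and +62 mm (which colour is where changes). Origin: centre of its underside. Brass hose tails stick out 24 mm on its +x side, a brass inlet 20 mm at its +y end.
- red_valve: Valve to shut: fixed brass flange, 42 mm diameter, 6 mm high, on the manifold's top, carrying the red knob. Origin: centre of the flange's underside, on the knob's axis; z up. A spring lifts the knob: 6 N at its starting height plus 1 N per mm pressed. It passes a hidden tooth only when 4 mm or more down (10 N); over 9 mm (15 N) it is overloaded. Best 5 to 7 mm (11 to 13 N).
- red_grip (a point): Point on the red knob's axis, moving with it, 38 mm over the valve's origin at the start, 41 mm when locked. Knob: round skirt, 35 mm diameter, upper face 14 mm below this point; on it an upright bar 34 mm long (point x), 14 mm thick (point y), its top 13 mm above this point; white line at the bar's -x end. Fingers straddling the bar can press the skirt down.
- red_knob (a joint): Angle of the red knob, rad, growing clockwise from above; starts at 0 to 0.1. The stop is met somewhere from 0.45 to 1.25, different each time, not measurable before it is felt. Only right at the stop (within about 0.05 rad) does the released knob spring up to 3 mm above its starting height and lock; let go earlier it stays low. Turning friction 0.03 N m.
- red_stop (a joint): Elastic give of the hidden stop in the red valve, rad: 0 when unloaded, 9 N m per rad; over 0.02 rad (0.18 N m) it is damaged.
- blue_valve: Neighbour valve with a blue knob of the same form and size (flange, 35 mm skirt, bar); it turns at a touch and must not be touched. Origin as for the red valve.
- blue_tip (a point): White-marked end of the blue knob's bar, 17 mm from its axis, 38 mm over the valve's origin.
- green_valve: Neighbour valve with a green knob of the same form and size; it turns at a touch and must not be touched. Origin as for the red valve.
- green_tip (a point): White-marked end of the green knob's bar, 17 mm from its axis, 38 mm over the valve's origin.
- rinse_bottle: Loose small bottle with a white cap, 37 mm in diameter, 88 mm high, behind the manifold. Origin: centre of its underside.
- glue_stick: Loose upright glue stick with an orange cap, 28 mm in diameter, 92 mm high, behind the manifold. Origin: centre of its underside.
- orange_box: Loose flat orange box, 42 x 54 x 16 mm, off the manifold's left (+y) end. Origin: centre of its underside.
- stand_top (a point): Fixed obstacle to the right of the work, not to be touched: a brown two-tier round stand, about 230 mm in diameter and up to 0.38 m high. This point: its axis at 0.36 m above the bench. A lamp post (0.37 m ahead, 0.10 m left of the robot) and a lamp tube (0.36 m up, from 0.68 m ahead) also stand near.

How it is judged:
By the outcome, as a careful person would: the job done as asked, in the order asked, and still so for the second after the job is handed in, with the robot touching nothing.
It also fails if it takes over 64 s, if anything falls off the work surface, if the arm or the gripper's body presses on something with over 40 N, if the wrist force passes 120 N, or if a joint passes its speed limit or range.

## Working session

There is one attempt and no reset: what is moved stays moved. The work goes in short steps, Python scripts to look and compute and a tool call to move; the robot and the scene stay as the last step left them, time stands still between calls to the robot, and variables do not carry over. Pictures are saved under pics/ and viewed, at most 10 in all, crops included, and the job is handed in when it is done.

Besides the shell and the picture viewer there is one more tool, called after "Emit:" in YAML: its name, and indented under it one key for each argument. servo_tool: Moves the arm, as the interface text tells. Shifts and turns lie within -1 to 1; 1 stands for 0.25 m of shift or 180 degrees of turn. Its arguments: {"type":"object","properties":{"deltas":{"type":"array"},"force":{"type":"number"}},"required":["deltas"]}

```bash
mkdir -p pics
python3 - <<'E'
from workcell import manip
import cv2
print(manip.sense(), manip.hold_point_z)
for n in("scene","top"):
    cv2.imwrite(f"pics/{n}0.png",manip.capture(n)); print(manip.camera_model(n))
E
```

```text
{'time_s': 0.0, 'q': array([ 1.19707034,  0.32179463, -0.07006775,  1.45167255,  0.02263529,
        1.37079262, -0.056904  ]), 'joint_vel': array([ 1.12030900e-03,  9.71065086e-04,  1.14456593e-03,  2.88904036e-05,
       -8.78719936e-04, -1.12104169e-03,  1.20308603e-03]), 'tau': array([ 3.34834249e-04, -4.91296685e+01, -4.03844845e-01, -3.12524772e+01,
       -6.40834705e-02,  4.39641159e-02,  2.03460058e-04]), 'position': array([ 0.24553884, -0.60124501,  0.22148104]), 'ee_rot': array([ 9.81255600e-01,  1.92708494e-01, -2.48649352e-04, -9.06951108e-04]), 'ft_force': array([ 0.12206752, -0.87956714,  0.83187782]), 'wrist_torque': array([-0.03221408, -0.00144048, -0.01589525]), 'gripper_force': 0.0, 'opening': 0.08714454109019049} 0.0187
{'camera_matrix': array([[496.99333514,   0.        , 313.89965542],
       [  0.        , 496.99333514, 194.6381858 ],
       [  0.        ,   0.        ,   1.        ]]), 'R': array([[-0.72331189, -0.69034712,  0.01551642],
       [-0.35407413,  0.35150255, -0.86664726],
       [ 0.59283338, -0.63235023, -0.49868003]]), 't': array([0.33007703, 0.46959238, 0.93122203])}
{'camera_matrix': array([[360.82882829,   0.        , 317.60538563],
       [  0.        , 360.82882829, 203.65883167],
       [  0.        ,   0.        ,   1.        ]]), 'R': array([[ 6.34393118e-02, -9.97985214e-01, -9.82903008e-04],
       [-9.77450320e-01, -6.19351347e-02, -2.01878455e-01],
       [ 2.01410837e-01,  1.37677691e-02, -9.79410089e-01]]), 't': array([-0.20537202,  0.62159264,  0.92787698])}
```

View pics/scene0.png

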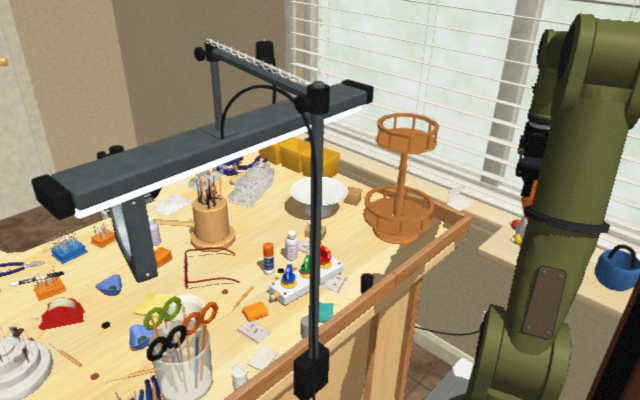

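View pics/top0.png

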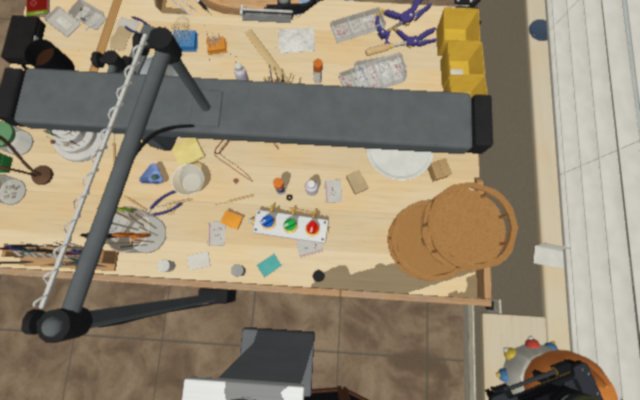

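```bash
cat > h.py <<'E'
import cv2, numpy as np
from workcell import manip
def ray(n,px,z):
    m=manip.camera_model(n);K,R,t=m["camera_matrix"],m["R"],m["t"]
    d=R.T@np.linalg.inv(K)@np.array([px[0],px[1],1.]);c=-R.T@t
    return c+d*(z-c[2])/d[2]
def proj(n,X):
    m=manip.camera_model(n);p=m["camera_matrix"]@(m["R"]@np.asarray(X)+m["t"]);return p[:2]/p[2]
def tri(p1,p2):
    A=[]
    for n,p in(("scene",p1),("top",p2)):
        m=manip.camera_model(n);P=m["camera_matrix"]@np.c_[m["R"],m["t"]]
        A.append(P)
    X=cv2.triangulatePoints(A[0],A[1],np.array(p1,float),np.array(p2,float));return (X[:3]/X[3]).ravel()
E
python3 - <<'E'
from h import *
s=cv2.imread("pics/scene0.png");t=cv2.imread("pics/top0.png")
a=cv2.resize(s[235:310,260:350],None,fx=6,fy=6,interpolation=cv2.INTER_CUBIC)
b=cv2.resize(t[170:250,240:340],None,fx=6,fy=6,interpolation=cv2.INTER_CUBIC)
a=cv2.resize(a,(540,450)); 
cv2.imwrite("pics/a.png",a);cv2.imwrite("pics/b.png",b)
for n,c in(("blue",(267,221)),("green",(291,224)),("red",(313,227))):print(n,ray("top",c,.08))
print("ends",ray("top",(256,217),.034),ray("top",(327,230),.034))
print("stand low",ray("top",(430,232),.2),ray("top",(470,225),.36),"top tri",tri((407,125),(470,222)))
E
```

```text
blue [ 0.57411963 -0.03380114  0.08      ]
green [ 0.57010995 -0.09847614  0.08      ]
red [ 0.56577706 -0.15760618  0.08      ]
ends [0.59024936 0.0050928  0.034     ] [ 0.56620638 -0.19607102  0.034     ]
stand low [ 0.55469181 -0.43220578  0.2       ] [ 0.54952825 -0.45883741  0.36      ] top tri [ 0.55366284 -0.46514009  0.35002465]
```

View pics/a.png

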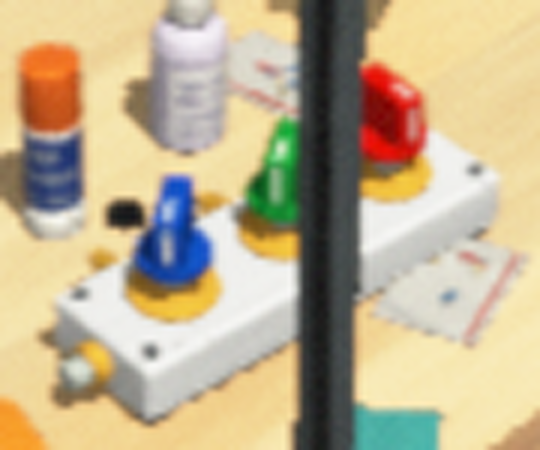

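View pics/b.png

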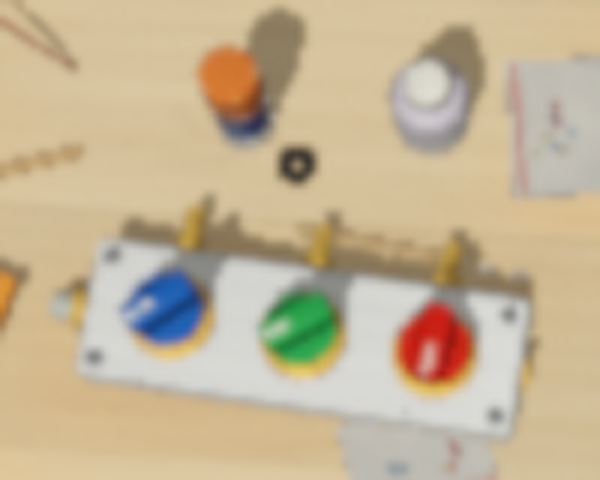

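The scene crop shows red at the right end, partly behind the lamp post. The top crop shows manifold corners at about (105,238), (530,292), (512,437) and (78,378). The red knob is near (433,345), with its white mark toward the robot.

Run:
```python
from h import *
t=cv2.imread("pics/top0.png")
f=lambda p:(240+(p[0]+.5)/6-.5,170+(p[1]+.5)/6-.5)
C=[ray("top",f(p),.034) for p in((105,238),(530,292),(512,437),(78,378))]
c=np.mean(C,0);d=(C[0]+C[3]-C[1]-C[2])/2;e=(C[0]+C[1]-C[2]-C[3])/2
print("manifold",c,np.linalg.norm(d),np.linalg.norm(e));u=d/np.linalg.norm(d);print("yaw",np.degrees(np.arctan2(-u[0],u[1])))
for k in(-1,0,1):print(c+.062*k*u)
roi=np.zeros(t.shape[:2],np.uint8);roi[205:245,250:335]=1
hsv=cv2.cvtColor(t,cv2.COLOR_BGR2HSV);H,S,V=cv2.split(hsv)
for n,m in(("red",((H<6)|(H>172))&(S>150)&(V>70)),("green",(H>45)&(H<85)&(S>110)),("blue",(H>95)&(H<125)&(S>110))):
    ys,xs=np.nonzero(m&(roi>0));p=(xs.mean(),ys.mean());print(n,len(xs),p,(xs.min(),xs.max(),ys.min(),ys.max()),ray("top",p,.065))
a,b=ray("top",f((428,358)),.085),ray("top",f((441,306)),.085)
print("bar",a,b,(a+b)/2,np.linalg.norm(a-b),np.degrees(np.arctan2(*(b-a)[1::-1])))
r=cv2.resize(t[212:242,298:328],None,fx=20,fy=20,interpolation=cv2.INTER_CUBIC)
cv2.imwrite("pics/c.png",r)
```

```text
manifold [ 0.57229385 -0.09363472  0.034     ] 0.2022361809470419 0.06760254687985309
yaw -3.90809145819788
[ 0.56806816 -0.15549055  0.034     ]
[ 0.57229385 -0.09363472  0.034     ]
[ 0.57651953 -0.03177889  0.034     ]
red 86 (np.float64(312.2093023255814), np.float64(226.30232558139534)) (np.int64(307), np.int64(317), np.int64(221), np.int64(232)) [ 0.56961668 -0.15500426  0.065     ]
green 89 (np.float64(290.3258426966292), np.float64(224.08988764044943)) (np.int64(285), np.int64(295), np.int64(219), np.int64(229)) [ 0.57189345 -0.0954018   0.065     ]
blue 85 (np.float64(267.6941176470588), np.float64(220.81176470588235)) (np.int64(263), np.int64(272), np.int64(215), np.int64(226)) [ 0.57696124 -0.03334881  0.065     ]
bar [ 0.55874835 -0.15261233  0.085     ] [ 0.58225827 -0.15680557  0.085     ] [ 0.57050331 -0.15470895  0.085     ] 0.023880951815556904 -10.112960397081
```

View pics/c.png

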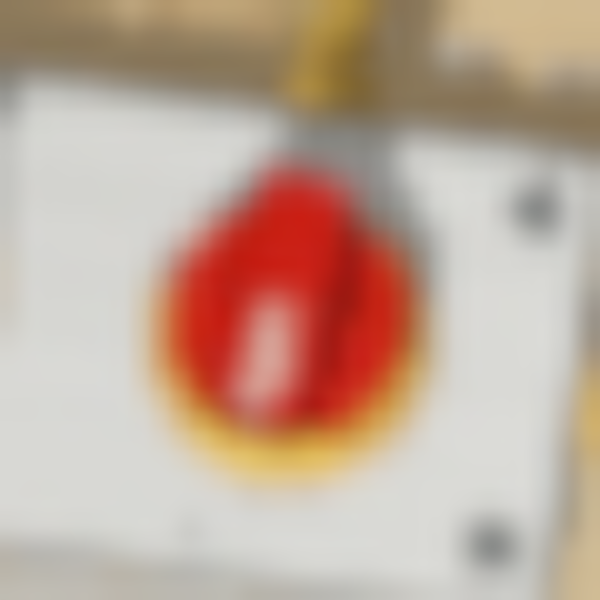

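Emit:
servo_tool:
  deltas:
    - [[34,0,0,0,0.042],[34,0,0,0,0.042],[34,0,0,0,0.042],[34,0,0,0,0.042],[34,0,0,0,0]]
  force: 5

```text
time_s: 0.6
position: [0.2457, -0.6015, 0.222]
ee_rot: [0.998, -0.07, -0.0, -0.0]
ft_force: [0.4, 0.3, 0.1]
opening: 0.0548
gripper_force: 0.0
```

Emit:
servo_tool:
  deltas:
    - [[34,0.018,-0.104,0,0],[34,0.018,-0.104,0,0],[34,0.018,-0.104,0,0],[34,0.018,-0.104,0,0],[34,0.018,-0.104,0,0],[34,0.018,-0.104,0,0],[34,0.018,-0.104,0,0],[34,0.018,-0.104,0,0],[34,0.018,-0.104,0,0],[34,0.018,-0.104,0,0],[34,0.018,-0.104,0,0],[34,0.018,-0.104,0,0],[34,0.018,-0.104,0,0],[34,0.018,-0.104,0,0],[34,0,0,0,0]]

```text
time_s: 2.1
position: [0.3603, -0.2466, 0.2226]
ee_rot: [0.998, -0.065, 0.0, -0.0]
ft_force: [0.4, 0.6, 0.5]
opening: 0.03
gripper_force: 0.0
```

Emit:
servo_tool:
  deltas:
    - [[34,0.097,-0.06,0,0],[34,0.097,-0.06,0,0],[34,0.097,-0.06,0,0],[34,0.097,-0.06,0,0],[34,0.097,-0.06,0,0],[34,0.097,-0.06,0,0],[34,0.097,-0.06,0,0],[34,0.097,-0.06,0,0],[34,0,0,0,0],[34,0,0,0,0],[34,0,0,0,0]]

```text
time_s: 3.2
position: [0.5668, -0.1597, 0.2222]
ee_rot: [0.998, -0.07, -0.001, 0.0]
ft_force: [-0.5, -0.3, 0.6]
opening: 0.0294
gripper_force: 0.0
```

Run:
```python
from h import *
s=manip.sense();print(s['position'],s['ee_rot'],s['ft_force'],s['wrist_torque'],s['q'])
a=manip.capture("scene");cv2.imwrite("pics/s1.png",cv2.resize(a[170:310,240:400],(800,600),fx=0,fy=0) if 0 else cv2.resize(a[170:310,240:400],None,fx=4,fy=4,interpolation=cv2.INTER_CUBIC))
```

```text
[ 0.56679188 -0.15974003  0.22224871] [ 9.97529627e-01 -7.02434036e-02 -5.56377036e-04  4.45881820e-04] [-0.53675448 -0.28992141  0.63912089] [ 0.01826457  0.03093255 -0.01180667] [ 0.62601797  0.22254622 -0.4617995   1.59563625  0.10202797  1.3482157
 -1.55999306]
```

View pics/s1.png

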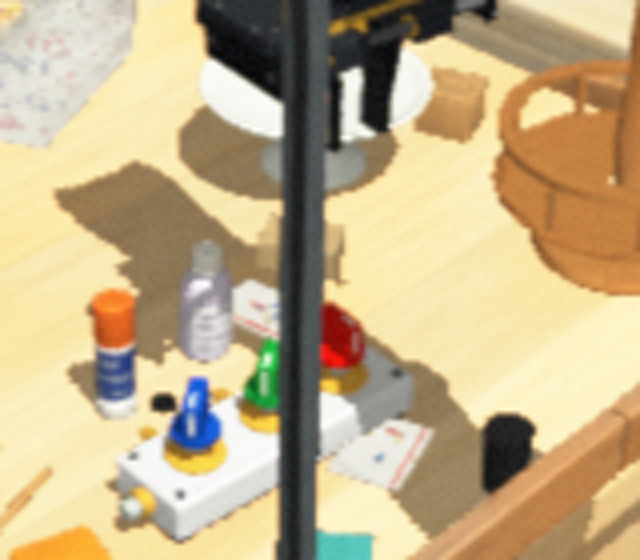

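Clockwise motion takes joint 7 towards its lower limit, so I'll use the equivalent half-turned grasp.

Emit:
servo_tool:
  deltas:
    - [[34,0,0,0,-0.047],[34,0,0,0,-0.047],[34,0,0,0,-0.047],[34,0,0,0,-0.047],[34,0,0,0,-0.047],[34,0,0,0,-0.047],[34,0,0,0,-0.047],[34,0,0,0,-0.047],[34,0,0,0,-0.047],[34,0,0,0,-0.047],[34,0,0,0,-0.047],[34,0,0,0,-0.047],[34,0,0,0,-0.047],[34,0,0,0,-0.047],[34,0,0,0,-0.047],[34,0,0,0,-0.047],[34,0,0,0,-0.047],[34,0,0,0,-0.047],[34,0,0,0,-0.047],[34,0,0,0,-0.047]]

```text
time_s: 5.25
position: [0.5669, -0.1596, 0.2227]
ee_rot: [0.161, 0.987, -0.001, -0.0]
ft_force: [0.8, -0.3, 0.3]
opening: 0.0294
gripper_force: 0.0
```

Emit:
servo_tool:
  deltas:
    - [[34,0,0,0,-0.03],[34,0,0,0,-0.03],[34,0,0,0,0],[34,0,0,0,0]]

```text
time_s: 5.65
position: [0.5672, -0.1591, 0.2226]
ee_rot: [0.072, 0.997, -0.0, -0.0]
ft_force: [0.2, -0.4, -0.4]
opening: 0.0297
gripper_force: 0.0
```

```bash
cat > st.py <<'E'
from h import *
from scipy.spatial.transform import Rotation as Ro
s=manip.sense();R=Ro.from_quat(s['ee_rot']).as_matrix();np.set_printoptions(precision=4,suppress=True)
print(s['time_s'],s['position'],"yaw",np.degrees(np.arctan2(R[1,0],R[0,0])),"z",R[:,2],"F",s['ft_force'],"T",s['wrist_torque'],"op",s['opening'],s['gripper_force'],"q7",s['q'][6],"tau7",s['tau'][6])
E
python3 st.py
python3 - <<'E'
from h import *
a=manip.capture("scene");cv2.imwrite("pics/s2.png",a)
E
```

```text
5.65 [ 0.5672 -0.1591  0.2226] yaw 171.7988130406176 z [-0.0003 -0.0009 -1.    ] F [ 0.185  -0.3809 -0.3822] T [ 0.111  -0.1627  0.0238] op 0.029662231247382407 0.0 q7 1.4894902243246952 tau7 0.056713507510721684
```

Emit:
servo_tool:
  deltas:
    - [[34,-0.005,0.017,0.08,0],[34,0,0,0.08,0],[34,0,0,0.08,0],[34,0,0,0.08,0],[34,0,0,0.08,0],[34,0,0,0.08,0],[34,0,0,0,0],[34,0,0,0,0],[34,0,0,0,0]]

```text
time_s: 6.6
position: [0.5705, -0.1545, 0.1039]
ee_rot: [0.07, 0.998, -0.0, 0.001]
ft_force: [-0.8, -0.9, 0.7]
opening: 0.0293
gripper_force: 0.0
```

```bash
python3 st.py
python3 - <<'E'
from h import *
a=manip.capture("scene");b=manip.capture("top")
k=lambda i:cv2.resize(i,None,fx=8,fy=8,interpolation=cv2.INTER_CUBIC)
cv2.imwrite("pics/s3.png",np.hstack([k(a[230:300,290:345]),k(b[195:265,290:335])]))
p=manip.sense()['position'];print(proj("scene",p),proj("top",p),proj("scene",[.569,-.155,.085]))
E
```

```text
6.6 [ 0.5705 -0.1545  0.1039] yaw 171.95354577227707 z [ 0.0019 -0.0009 -1.    ] F [-0.7579 -0.8551  0.6784] T [ 0.0714 -0.0664  0.0188] op 0.029335233270735332 0.0 q7 1.4179979298505345 tau7 -0.0030085562320891768
[323.63175594 241.22157972] [311.81466781 223.87844135] [323.97157913 247.17467682]
```

View pics/s3.png

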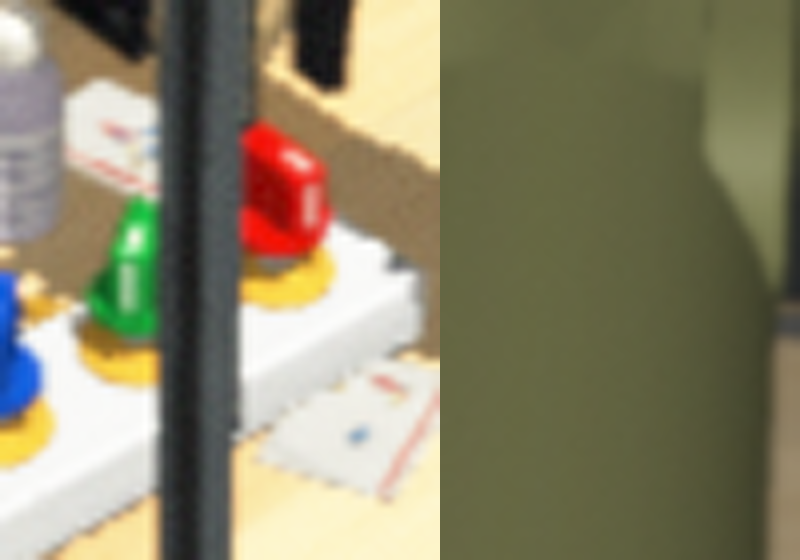

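The tips hang about 15 mm above the knob. The red bar's white-line edge, where its top meets its near face, is at about crop (312,178), or scene (329,252). I'll compare that with the prediction.

Run:
```python
from h import *
A=np.array([.569,-.155,0])
for y in(-4,-8,-12):
    u=np.array([np.cos(np.radians(y)),np.sin(np.radians(y)),0]);v=np.array([-u[1],u[0],0])
    g=lambda a,b,z:((proj("scene",A+a*u+b*v+[0,0,z])-[290,230]+.5)*8-.5).round()
    print(y,"near top",g(-.017,0,.085),"near bottom",g(-.017,0,.058),"corners -y",g(-.017,-.007,.085),g(.017,-.007,.085))
print("flange right edge etc", ((proj("scene",A+[0,0,.04])-[290,230])*8).round())
p=manip.sense()['position'];u=np.array([.99,-.14,0]);v=np.array([.14,.99,0])
print([((proj("scene",p-v*o)-[290,230])*8).round() for o in(.015,.03)])
```

```text
-4 near top [311. 164.] near bottom [308. 229.] corners -y [326. 156.] [256. 110.]
-8 near top [308. 165.] near bottom [306. 231.] corners -y [324. 158.] [259. 110.]
-12 near top [305. 166.] near bottom [303. 232.] corners -y [322. 159.] [263. 109.]
flange right edge etc [268. 246.]
[array([304.,  74.]), array([338.,  58.])]
```

Emit:
servo_tool:
  deltas:
    - [[34,0.005,-0.001,0.032,0.006],[34,0,0,0.032,0],[34,0,0,0.032,0],[34,0,0,0.032,0],[34,0,0,0.032,0],[30,0,0,0,0],[26,0,0,0,0],[24,0,0,0,0],[24,0,0,0,0]]

```text
time_s: 7.6
position: [0.5687, -0.1544, 0.063]
ee_rot: [0.079, 0.997, -0.0, 0.0]
ft_force: [-0.0, 0.3, 0.3]
opening: 0.0214
gripper_force: 0.0
```

```bash
python3 st.py
```

```text
7.6 [ 0.5687 -0.1544  0.063 ] yaw 170.9041685443997 z [ 0.0007 -0.0003 -1.    ] F [-0.008   0.2721  0.3023] T [ 0.0942 -0.1991  0.0909] op 0.021371371720974447 0.0 q7 1.3740486475891405 tau7 0.00014278907656262163
```

Emit:
servo_tool:
  deltas:
    - [[24,0,0,0.008,0],[24,0,0,0.008,0],[24,0,0,0,0]]

```text
time_s: 7.9
position: [0.5686, -0.1545, 0.0589]
ee_rot: [0.079, 0.997, -0.0, 0.0]
ft_force: [-0.7, 0.8, 4.8]
opening: 0.021
gripper_force: 1.6
```

```bash
python3 st.py
```

```text
7.9 [ 0.5686 -0.1545  0.0589] yaw 170.89818678088463 z [ 0.0003 -0.0004 -1.    ] F [-0.6523  0.8231  4.8246] T [ 0.0416  0.0806 -0.0628] op 0.021026513480515766 1.6304522034624824 q7 1.3709997759848083 tau7 -0.013034020958002657
```

Emit:
servo_tool:
  deltas:
    - [[24,0,0,0.008,0],[24,0,0,0,0],[24,0,0,0,0]]

```text
time_s: 8.2
position: [0.5686, -0.1545, 0.0573]
ee_rot: [0.079, 0.997, -0.0, 0.0]
ft_force: [-2.2, -0.2, 5.4]
opening: 0.0212
gripper_force: 3.2
```

```bash
python3 st.py
```

```text
8.2 [ 0.5686 -0.1545  0.0573] yaw 170.89739861669847 z [ 0.0003 -0.0007 -1.    ] F [-2.2029 -0.2187  5.4257] T [ 0.1391  0.315  -0.0208] op 0.021151268970497444 3.162236893986119 q7 1.3695391884446462 tau7 -0.0024206264060921967
```

Emit:
servo_tool:
  deltas:
    - [[24,0,0,0.008,0],[24,0,0,0.008,0],[24,0,0,0,0],[24,0,0,0,0]]

```text
time_s: 8.6
position: [0.5686, -0.1545, 0.0539]
ee_rot: [0.079, 0.997, -0.0, 0.0]
ft_force: [-3.6, 0.3, 9.7]
opening: 0.021
gripper_force: 4.9
```

```bash
python3 st.py
```

```text
8.6 [ 0.5686 -0.1545  0.0539] yaw 170.90114587373432 z [ 0.0001 -0.0009 -1.    ] F [-3.601   0.3183  9.6644] T [0.1429 0.6094 0.0099] op 0.0209867296669397 4.874370144680142 q7 1.366599715958546 tau7 -0.001636645283724647
```

Emit:
servo_tool:
  deltas:
    - [[24,0,0,0.005,0],[24,0,0,0.005,0],[12,0,0,0,0],[12,0,0,0,0],[12,0,0,0,0],[12,0,0,0,0],[12,0,0,0,0]]
  force: 5

```text
time_s: 9.3
position: [0.5693, -0.1553, 0.052]
ee_rot: [0.08, 0.997, -0.001, 0.001]
ft_force: [-3.7, -1.1, 10.9]
opening: 0.0142
gripper_force: 7.3
```

```bash
python3 st.py
```

```text
9.3 [ 0.5693 -0.1553  0.052 ] yaw 170.87383382423053 z [ 0.0018 -0.0022 -1.    ] F [-3.7004 -1.0945 10.9341] T [-0.0673  0.5353  0.0083] op 0.014158221700291384 7.325851945879549 q7 1.3647457046996825 tau7 -0.004818126180907711
```

Emit:
servo_tool:
  deltas:
    - [[12,0,0,0,0.006],[12,0,0,0,0.006],[12,0,0,0,0.006],[12,0,0,0,0.006],[12,0,0,0,0.006],[12,0,0,0,0]]

```text
time_s: 9.9
position: [0.5693, -0.1555, 0.0521]
ee_rot: [0.127, 0.992, -0.001, 0.001]
ft_force: [-2.9, -2.4, 11.9]
opening: 0.0139
gripper_force: 7.4
```

```bash
python3 st.py
```

```text
9.9 [ 0.5693 -0.1555  0.0521] yaw 165.44618515808816 z [ 0.0017 -0.0025 -1.    ] F [-2.9085 -2.3996 11.8981] T [-0.1223  0.5683  0.026 ] op 0.013859264425596771 7.369926386782026 q7 1.2778454899075524 tau7 -0.10886649833992124
```

Emit:
servo_tool:
  deltas:
    - [[12,0,0,0,0.009],[12,0,0,0,0.009],[12,0,0,0,0.009],[12,0,0,0,0.009],[12,0,0,0,0.009],[12,0,0,0,0.009],[12,0,0,0,0.006],[12,0,0,0,0]]

```text
time_s: 10.7
position: [0.5691, -0.1561, 0.0521]
ee_rot: [0.22, 0.976, -0.001, 0.001]
ft_force: [-3.2, -1.7, 11.6]
opening: 0.0141
gripper_force: 7.4
```

```bash
python3 st.py
```

```text
10.7 [ 0.5691 -0.1561  0.0521] yaw 154.63258079406137 z [ 0.0014 -0.0031 -1.    ] F [-3.2143 -1.7076 11.5836] T [-0.2826  0.5968 -0.0379] op 0.014137381626535484 7.44523453671718 q7 1.1043350109767422 tau7 -0.11410057777538896
```

Emit:
servo_tool:
  deltas:
    - [[12,0,0,0,0],[12,0,0,0,0.006],[12,0,0,0,0.006],[12,0,0,0,0.006],[12,0,0,0,0]]
  force: 3

```text
time_s: 11.2
position: [0.569, -0.1562, 0.0521]
ee_rot: [0.247, 0.969, -0.001, 0.001]
ft_force: [-3.5, -1.6, 12.7]
opening: 0.0137
gripper_force: 6.9
```

```bash
python3 st.py
```

```text
11.2 [ 0.569  -0.1562  0.0521] yaw 151.3850257059065 z [ 0.0013 -0.0033 -1.    ] F [-3.5146 -1.6465 12.6885] T [-0.3544  0.6189 -0.0062] op 0.013732777835949395 6.876934036388249 q7 1.0520918302196305 tau7 -0.1151250908151269
```

Emit:
servo_tool:
  deltas:
    - [[12,0,0,0,0.006],[12,0,0,0,0.006],[12,0,0,0,0.006],[12,0,0,0,0]]

```text
time_s: 11.6
position: [0.569, -0.1564, 0.052]
ee_rot: [0.274, 0.962, -0.001, 0.001]
ft_force: [-3.7, -3.3, 11.9]
opening: 0.0139
gripper_force: 6.9
```

```bash
python3 st.py
```

```text
11.6 [ 0.569  -0.1564  0.052 ] yaw 148.14438048517522 z [ 0.0011 -0.0034 -1.    ] F [-3.7143 -3.3497 11.9233] T [-0.4151  0.688  -0.0452] op 0.013941054862012515 6.928537033297109 q7 0.9999101921764385 tau7 -0.11637138202786446
```

Emit:
servo_tool:
  deltas:
    - [[12,0,0,0,0.006],[12,0,0,0,0.006],[12,0,0,0,0.006],[12,0,0,0,0]]

```text
time_s: 12.0
position: [0.5689, -0.1565, 0.052]
ee_rot: [0.302, 0.953, -0.002, 0.001]
ft_force: [-3.8, -2.6, 12.3]
opening: 0.0139
gripper_force: 7.0
```

```bash
python3 st.py
```

```text
12.0 [ 0.5689 -0.1565  0.052 ] yaw 144.89676018020361 z [ 0.001  -0.0036 -1.    ] F [-3.79   -2.6226 12.346 ] T [-0.4772  0.722   0.0153] op 0.01385363223354766 6.980000387572005 q7 0.9475519831415482 tau7 -0.11762036941945553
```

Emit:
servo_tool:
  deltas:
    - [[12,0,0,0,0.006],[12,0,0,0,0.006],[12,0,0,0,0.006],[12,0,0,0,0]]

```text
time_s: 12.4
position: [0.5688, -0.1566, 0.052]
ee_rot: [0.328, 0.945, -0.002, 0.001]
ft_force: [-4.5, -2.3, 11.1]
opening: 0.0137
gripper_force: 7.0
```

```bash
python3 st.py
```

```text
12.4 [ 0.5688 -0.1566  0.052 ] yaw 141.65535520470473 z [ 0.0009 -0.0037 -1.    ] F [-4.4703 -2.3362 11.0775] T [-0.5363  0.7445  0.0106] op 0.013749533030366997 7.015872035699431 q7 0.8952271428465276 tau7 -0.11884152889251709
```

Emit:
servo_tool:
  deltas:
    - [[12,0,0,0,0.006],[12,0,0,0,0.006],[12,0,0,0,0.006],[12,0,0,0,0]]

```text
time_s: 12.8
position: [0.5687, -0.1567, 0.052]
ee_rot: [0.355, 0.935, -0.002, 0.001]
ft_force: [-3.2, -2.7, 11.8]
opening: 0.0146
gripper_force: 7.1
```

```bash
python3 st.py
```

```text
12.8 [ 0.5687 -0.1567  0.052 ] yaw 138.4122980899764 z [ 0.0006 -0.0039 -1.    ] F [-3.2324 -2.7399 11.8339] T [-0.5219  0.7411 -0.021 ] op 0.014554518235059266 7.129426535539096 q7 0.8428283770440145 tau7 -0.12461449485272169
```

Emit:
servo_tool:
  deltas:
    - [[12,0,0,0,0.006],[12,0,0,0,0]]

```text
time_s: 13.0
position: [0.5687, -0.1567, 0.052]
ee_rot: [0.364, 0.931, -0.002, 0.001]
ft_force: [-3.1, -2.0, 12.0]
opening: 0.0147
gripper_force: 7.7
```

```bash
python3 st.py
```

```text
13.0 [ 0.5687 -0.1567  0.052 ] yaw 137.3357278899855 z [ 0.0006 -0.0039 -1.    ] F [-3.1247 -2.0091 11.9537] T [-0.5796  0.7952  0.0579] op 0.01471769811352366 7.685549511224963 q7 0.825410141420476 tau7 -0.15145805664360523
```

Emit:
servo_tool:
  deltas:
    - [[12,0,0,0,0.004],[12,0,0,0,0]]

```text
time_s: 13.2
position: [0.5686, -0.1568, 0.052]
ee_rot: [0.37, 0.929, -0.002, 0.001]
ft_force: [-4.5, -2.6, 11.0]
opening: 0.0142
gripper_force: 8.2
```

```bash
python3 st.py
```

```text
13.2 [ 0.5686 -0.1568  0.052 ] yaw 136.6263141414065 z [ 0.0006 -0.0039 -1.    ] F [-4.4972 -2.6149 11.0005] T [-0.5613  0.7939  0.0703] op 0.014231209935603202 8.23848819884006 q7 0.8139754935009664 tau7 -0.1517949951812625
```

Stop felt: torque and pad force step up at about 33 degrees of turn. Letting go now.

Emit:
servo_tool:
  deltas:
    - [[18,0,0,0,0],[24,0,0,0,0],[24,0,0,0,0],[24,0,0,0,0]]

```text
time_s: 13.6
position: [0.5686, -0.1568, 0.052]
ee_rot: [0.369, 0.929, -0.002, 0.001]
ft_force: [-3.9, -2.9, 11.8]
opening: 0.0144
gripper_force: 6.6
```

```bash
python3 st.py
```

```text
13.6 [ 0.5686 -0.1568  0.052 ] yaw 136.63477867542971 z [ 0.0005 -0.0039 -1.    ] F [-3.8566 -2.9091 11.7518] T [-0.5727  0.7472  0.0567] op 0.014438164283820979 6.552100010449067 q7 0.8141036563859818 tau7 -0.051513888174667954
```

Emit:
servo_tool:
  deltas:
    - [[24,0,0,-0.008,0],[24,0,0,-0.008,0],[24,0,0,-0.008,0],[24,0,0,0,0]]

```text
time_s: 14.0
position: [0.5696, -0.1554, 0.0577]
ee_rot: [0.369, 0.929, -0.0, 0.002]
ft_force: [0.5, -1.3, 7.3]
opening: 0.0206
gripper_force: 3.6
```

```bash
python3 st.py
```

```text
14.0 [ 0.5696 -0.1554  0.0577] yaw 136.67235162516684 z [ 0.0026 -0.002  -1.    ] F [ 0.5421 -1.2737  7.2962] T [-0.1545 -0.0593  0.0204] op 0.020620284765626634 3.555817964952439 q7 0.8180954103798448 tau7 -2.8949816623935476e-05
```

Emit:
servo_tool:
  deltas:
    - [[24,0,0,-0.008,0],[24,0,0,0,0]]

```text
time_s: 14.2
position: [0.5695, -0.1554, 0.0593]
ee_rot: [0.369, 0.929, -0.0, 0.002]
ft_force: [0.2, -1.1, 5.3]
opening: 0.0211
gripper_force: 2.7
```

```bash
python3 st.py
```

```text
14.2 [ 0.5695 -0.1554  0.0593] yaw 136.6785686767176 z [ 0.0025 -0.0018 -1.    ] F [ 0.1895 -1.0934  5.3217] T [-0.2896 -0.2752  0.0177] op 0.02105867089420064 2.719694979605265 q7 0.8194593573307746 tau7 -0.003020010408363305
```

Contact continues above the starting height, so the knob is rising prouder. Retreating.

Emit:
servo_tool:
  deltas:
    - [[24,0,0,-0.008,0],[24,0,0,0,0]]

```text
time_s: 14.4
position: [0.5692, -0.1551, 0.0608]
ee_rot: [0.369, 0.929, -0.0, 0.001]
ft_force: [2.0, -2.1, 3.2]
opening: 0.0211
gripper_force: 1.9
```

```bash
python3 st.py
```

```text
14.4 [ 0.5692 -0.1551  0.0608] yaw 136.68304576179358 z [ 0.002  -0.0012 -1.    ] F [ 1.9682 -2.0954  3.2083] T [-0.4681 -0.4753  0.0296] op 0.021112658089420703 1.9443388209765544 q7 0.8208019448222045 tau7 0.008377258200198412
```

Emit:
servo_tool:
  deltas:
    - [[26,0,0,-0.02,0],[28,0,0,-0.04,0],[28,0,0,-0.08,0],[28,0,0,-0.08,0],[28,0,0,-0.08,0],[28,0,0,-0.08,0],[28,0,0,-0.08,0],[28,0,0,-0.08,0],[28,0,0,0,0],[28,0,0,0,0]]

```text
time_s: 15.4
position: [0.568, -0.1539, 0.1949]
ee_rot: [0.369, 0.93, -0.0, -0.0]
ft_force: [-0.1, -0.6, -0.6]
opening: 0.0243
gripper_force: 0.0
```

```bash
python3 st.py
python3 - <<'E'
from h import *
a=manip.capture("scene")
o=cv2.imread("pics/s3.png")[:,:440]
cv2.imwrite("pics/s4.png",np.hstack([cv2.resize(a[230:300,285:335],None,fx=8,fy=8,interpolation=cv2.INTER_CUBIC)]))
E
```

```text
15.4 [ 0.568  -0.1539  0.1949] yaw 136.7260954738196 z [-0.0004  0.0001 -1.    ] F [-0.1283 -0.5825 -0.6108] T [ 0.0621 -0.0945  0.0033] op 0.024277137100447453 0.0 q7 0.8935966341744161 tau7 0.005764435190940276
```

View pics/s4.png

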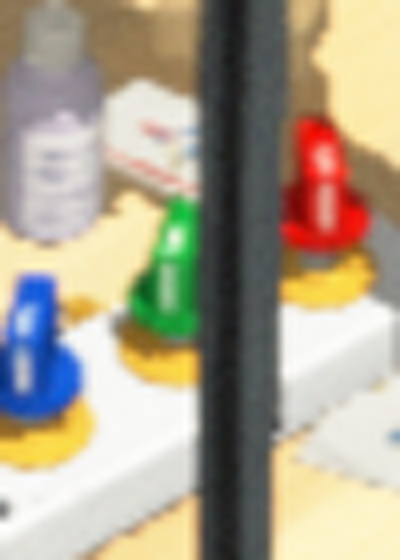

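The picture shows the red knob turned to about crop (325,190) and standing prouder over its flange. The green and blue knobs and the bottle are unchanged.

```bash
python3 -c "
from workcell import manip
print(manip.hand_in())"
```

```text
the job is handed in; nothing more can be done
None
```

The red valve is shut: I pressed it about 6 mm down, turned it about 33° clockwise until I felt the stop, and released it to spring up about 3 mm prouder. The last picture shows the green and blue knobs and the bottle unmoved, and the job is handed in at about 15 s.

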